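# Release and push out a latched filter cassette with a pin tool

### The job

Take the pin tool from its stand and find, by feel, which of the three pinholes in the white filter cassette hides the springy release (the other two are blind and hard). Hold that release down with the pin while you push the cassette toward its open front with it, until it is fully out against its stop, without forcing anything or touching the cassette with the gripper. Then put the pin tool back upright in its stand, seated on its collar, and leave the loose solder spool and flux bottle where they are.

Things in the scene. Friction and masses are not known exactly. Their poses are not given: they have to be found in the camera images.
- pin_tool: Pin tool, 123 mm long, about 60 g, standing in the stand at the start. Origin at the pin's tip, z up along the tool. Steel pin 6 mm thick from 0 to 56 mm, black collar 24 mm across from 56 to 61 mm, orange square handle 15 x 15 mm (sides along its x and y) from 61 to 123 mm. Grip the handle from above. Home, its tip is 16 mm above the bench.
- stand: Fixed blue block 56 x 56 x 72 mm on a black rubber base 78 mm square; origin under its centre. One upright hole in the middle of its top, 11 mm wide, 62 mm deep, mouth bevelled by 3 mm. The tool's collar rests on the top (z = 72 mm).
- filter_dock: Fixed grey dock of a bench air filter, origin under its centre; x points to its back, so its open front faces -x, roughly toward the robot. Side rails up to 44 mm high at y = +-56 mm, a roof 47 mm high over x > -7 mm, and an 8 mm thick runway that reaches to x = -115 mm in front.
- cassette (a joint): Travel of the white filter cassette (94 mm wide, flat top 36 mm above the bench, 500 g) out of the dock along the dock's -x: 0 fully in, 0.060 m at the outer stop. It rubs with about 2.5 N plus 8 N per m/s. Latched (about 1 mm play) until the release is held down; a second safety catch stops it at about 31 mm unless the release is still down.
- hole_a (a point): Centre of the mouth of an 11 mm pinhole in the cassette's top, at x = -40, y = -26 mm in the dock's frame while the cassette is in. The three holes look the same: a black plunger 6 mm below the face. One plunger, different from unit to unit, is the release; the other two give less than 1 mm and are then hard. The release travels with the cassette: the pin stays in the hole and pushes on its wall.
- hole_b (a point): The same, middle hole, y = 0. The release, whichever hole it is in, is sprung: it gives 6 mm, starting at about 3 N and taking 8 N fully down, and frees the cassette once it is about 5 mm down (press about 5.5 mm).
- hole_c (a point): The same, y = +26 mm.
- solder_spool: Loose spool of solder wire, 54 mm across, 40 mm high, a bystander; origin under its centre.
- flux_bottle: Loose white bottle with red cap, 34 mm across, 95 mm high, a bystander; origin under its centre.
Not all that is in view belongs to the job. There is more than one size of the stand; the one meant has the size given above.

How it is judged:
By the outcome, as a careful person would: the job done as asked, in the order asked, and still so for the second after the job is handed in, with the robot touching nothing.
It also fails if it takes over 54 s, if anything falls off the work surface, if the arm or the gripper's body presses on something with over 40 N, if the wrist force passes 120 N, or if a joint passes its speed limit or range.

### The arm

A 6-joint arm with a two-finger parallel gripper is mounted at the origin on a cart in front of the work surface, level with it; the furniture and walls round the work are solid. World frame = base frame: x ahead of the robot, y to its left, z up, the work surface at z = 0. Lengths are in m, angles in rad, forces in N, time in s.
With the tool pointing down it reaches from about 0.35 to 0.775 m from the base axis. Payload 5.5 kg.
Tool frame: the origin (TCP) lies midway between the tips of the shut fingers; the grasp point (between the pads) lies 19 mm behind it; z points along the fingers, y is the line along which they close (so a half turn about z gives the same grasp; the last joint's range is limited). The gripper opens to 85 mm and grips with 20 to 120 N. Pads are 22 mm wide; open, the fingers measure 114 mm over their backs; the gripper's body (76 mm by 85 mm) begins 54 mm behind the grasp point. The pads swing forward as they close: fully open they stand 13 mm farther back than shut.
Start: joints at [1.131, 0.313, 0.046, 1.304, 0, 1.431], TCP at [0.17, 0.549, 0.205] pointing down, gripper open.
Joint ranges: [-2.76, 2.76], [-0.86, 1.69], [-1.03, 1.26], [-2.2, 2.34], [-1.47, 1.5], [-3.14, 3.14]. Speed limits (rad/s): [2.57, 2.57, 3.14, 3.14, 3.14, 3.14].

### API

Orientations are given as a unit quaternion [w, x, y, z].
In Python, from workcell import telemetry, imaging, env gives the robot as it stands. The module is installed in compiled form; this text tells all that it offers.
- The arm moves only by the tool step_arm, never from a script. Its argument "moves" is a list of rows, each a list of 3 entries, a list of its own where there are three numbers: the shift along the tool's x, y, z in mm, then the turn, a rotation vector about the tool's x, y, z in rad, then the finger opening in mm, from 0 to 85.4. A call has 1 to 8 rows; each row is the pose to reach, as a shift and turn from the pose commanded when the call began, along the tool's axes at that moment; what a row does not reach only later rows make up. A row lasts 1/12 s, in which the tool goes at most 41.7 mm and 7.16 degrees, less where a joint would pass 70% of its speed; a pose out of reach is approached as far as the arm can. A call with a gripper value outside its range is refused whole. The fingers move at their own pace and stop on an object; "grip_force" is the grip in N (left out, the last holds). Time passes only in rows, so rows that repeat a pose let the fingers close. It gives the time, the measured TCP pose, the force, the opening and the grip force at its end, in the units of the state.
- telemetry.get_state(): the state, without advancing time (a new reading comes with each control period).
- imaging.read_camera(name): name is "scene" or "top" or "wrist"; returns the picture (384x512x3 uint8, red, green, blue); there is no depth.
- imaging.camera_params(name): a dict with "camera_matrix" (3x3 intrinsics, pixels), "pose" (4x4, takes a point from camera to world coordinates). Camera axes: x right, y up, looking along -z (the intrinsics and any distortion apply to the point x, -y, -z); pixel columns grow to the right and rows downward; lengths in m; the calibration is good to about 2 mm. A picture is of the moment at which its call begins: read the wrist's pose just before it. camera_params takes no time and is no camera call; for the wrist camera it gives the pose at the moment of the call.
- env.hand_in(): hands the job in; it is judged then, once.
The state is a dict: "clock": time; "joint_pos": joint angles; "qvel": joint speeds; "tau": joint torques, N m; "tcp_pos": TCP position; "orientation": TCP orientation; "wrist_force": force on the tool from outside, world axes, zero at the start; "ft_torque": the same for the moment, N m; "finger_gap": finger opening in m; "grip_force": force on a finger pad.
Only numpy, scipy, OpenCV 4.12 (cv2) and the standard library are available. Lean on these libraries where they do the work, as an engineer would, in place of code of your own. Each camera call takes 0.05 s, during which the arm holds its last target. There are 200 camera calls.

## Working session

There is one attempt and no reset: what is moved stays moved. The work goes in short steps, Python scripts to look and compute and a tool call to move; the robot and the scene stay as the last step left them, time stands still between calls to the robot, and variables do not carry over. Pictures are saved under pics/ and viewed, at most 10 in all, crops included, and the job is handed in when it is done.

Besides the shell and the picture viewer there is one more tool, called after ">>>" by a JSON object that holds its "api" and its "payload", one argument or row to a line. step_arm: Moves the arm, as the interface text tells. Its arguments: {"type":"object","properties":{"moves":{"type":"array"},"grip_force":{"type":"number"}},"required":["moves"]}

```bash
mkdir -p pics
python3 - <<'E'
from workcell import telemetry, imaging, env
import cv2,numpy as np
for n in("scene","top"):
    im=imaging.read_camera(n); cv2.imwrite(f"pics/{n}0.png",im[:,:,::-1]); p=imaging.camera_params(n); print(n,np.round(p["camera_matrix"],1).tolist(),np.round(p["pose"],3).tolist(),[k for k in p])
a=cv2.imread("pics/scene0.png");b=cv2.imread("pics/top0.png")
print(telemetry.get_state())
E
```

```text
scene [[379.3, 0.0, 252.4], [0.0, 379.3, 194.4], [0.0, 0.0, 1.0]] [[0.651, 0.297, -0.698, -0.205], [-0.758, 0.286, -0.586, -0.811], [0.026, 0.911, 0.412, 0.534], [0.0, 0.0, 0.0, 1.0]] ['camera_matrix', 'pose']
top [[443.1, 0.0, 253.9], [0.0, 443.1, 193.3], [0.0, 0.0, 1.0]] [[-0.022, 0.998, -0.054, 0.505], [-0.999, -0.024, -0.024, -0.184], [-0.025, 0.054, 0.998, 1.368], [0.0, 0.0, 0.0, 1.0]] ['camera_matrix', 'pose']
{'clock': 0.1, 'joint_pos': array([1.13142279e+00, 3.13910899e-01, 4.50872505e-02, 1.30358781e+00,
       1.60553507e-05, 1.43117630e+00]), 'qvel': array([ 0.00123508, -0.00089893,  0.00359535,  0.00016667,  0.00110465,
       -0.00026214]), 'tau': array([ 3.78709447e-03, -4.81725633e+01,  2.99244243e+01,  1.27625722e-02,
       -4.20913386e-05,  1.78323476e-07]), 'tcp_pos': array([0.16959181, 0.54890451, 0.20420408]), 'orientation': array([-2.38229004e-04,  1.49316227e-01,  9.88789165e-01, -7.71668030e-04]), 'wrist_force': array([-0.72741702, -0.52303883,  0.76350597]), 'ft_torque': array([ 0.0217345 ,  0.04055692, -0.031017  ]), 'grip_force': 0.0, 'finger_gap': 0.08539942959925192}
```

View pics/scene0.png

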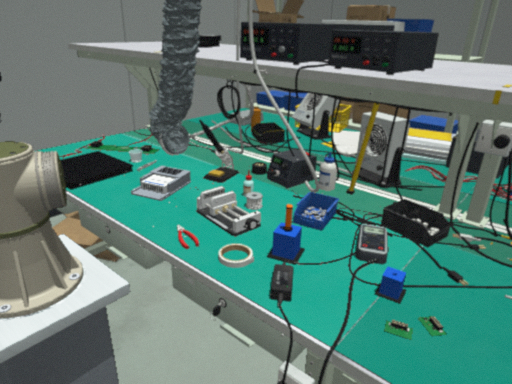

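View pics/top0.png

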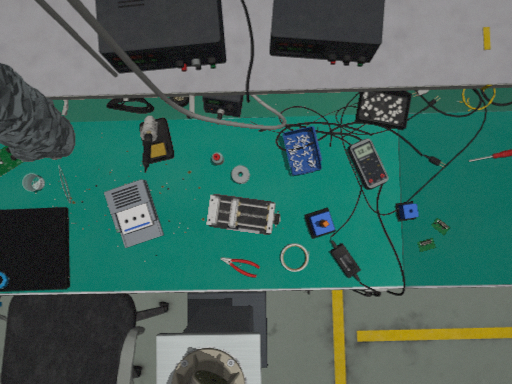

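Candidates. For the stand: the blue block with the orange handle at top (320,223), or the smaller blue block at (407,211). For the dock: the grey box with a white part and three dots at (133,212), or the grey vise-like fixture at (243,214). I choose (320,223) and (133,212), and will check both in one close crop.

Run:
```python
import cv2,numpy as np
b=cv2.imread("pics/top0.png");a=cv2.imread("pics/scene0.png")
f=lambda im,x,y,w=66,h=50:cv2.resize(im[y-h//2*2//2-25+25-0:y+h-h//2-25+25,x-w//2:x+w//2] if 0 else im[y-37:y+38,x-50:x+50],(400,300),interpolation=cv2.INTER_CUBIC)
cv2.imwrite("pics/crop1.png",np.vstack([np.hstack([f(b,133,212),f(b,320,223)]),np.hstack([f(a,160,183),f(a,287,235)])]))
```

```text
(no output)
```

View pics/crop1.png

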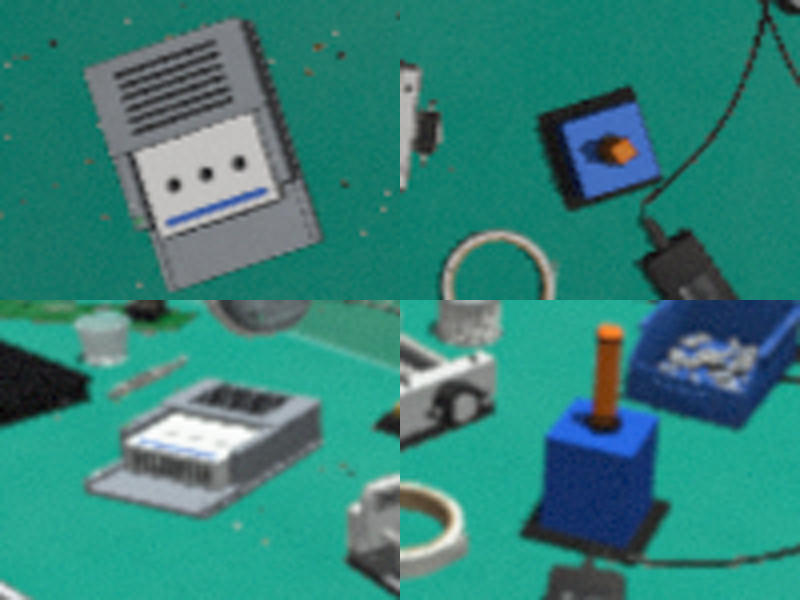

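The crops confirm both. The dock has a white cassette with three dark holes near top (126-142,209-215), and its front faces the bottom of the image. The tall blue stand with the orange handle is at about (322,222).

```bash
cat > h.py <<'E'
import cv2,numpy as np
from workcell import telemetry,imaging,env
from scipy.spatial.transform import Rotation as R
def ray(px,P,z):
    K,T=np.array(P["camera_matrix"]),np.array(P["pose"])
    p=np.c_[np.atleast_2d(px),np.ones(len(np.atleast_2d(px)))]@np.linalg.inv(K).T
    d=(p*[1,-1,-1])@T[:3,:3].T; o=T[:3,3]
    return o+d*((z-o[2])/d[:,2])[:,None]
def proj(X,P):
    K,T=np.array(P["camera_matrix"]),np.array(P["pose"])
    c=(np.atleast_2d(X)-T[:3,3])@T[:3,:3]*[1,-1,-1]; u=c@K.T
    return u[:,:2]/u[:,2:]
def blobs(m,amin=5):
    n,l,s,c=cv2.connectedComponentsWithStats(m.astype(np.uint8)); return [(c[i],s[i,4],l==i) for i in range(1,n) if s[i,4]>=amin]
def rot():
    s=telemetry.get_state(); q=s["orientation"]; return s,R.from_quat([q[1],q[2],q[3],q[0]])
def totool(v):  # world shift (m) -> tool mm
    s,r=rot(); return np.round(1000*r.inv().apply(v),1)
E
python3 - <<'E'
from h import *
b=cv2.imread("pics/top0.png"); P=imaging.camera_params("top")
hsv=cv2.cvtColor(b,cv2.COLOR_BGR2HSV)
win=lambda m,x0,x1,y0,y1:[np.pad(m[y0:y1,x0:x1],((y0,384-y1),(x0,512-x1)))][0]
g=b.max(2).astype(float)
# holes: dark in white face window; weighted centroid
for (cx,cy) in [(83+174/4,175+185/4),(83+206/4,175+174/4),(83+239/4,175+162/4)]:
    x,y=int(round(cx)),int(round(cy)); w=np.clip(170-g[y-4:y+5,x-4:x+5],0,None)
    yy,xx=np.mgrid[y-4:y+5,x-4:x+5]; d=(xx-cx)**2+(yy-cy)**2; w=w*(d<14)
    c=[(xx*w).sum()/w.sum(),(yy*w).sum()/w.sum()]; print("hole",np.round(c,2),np.round(ray(c,P,.034),4))
bl=win((hsv[...,0]>100)&(hsv[...,0]<125)&(hsv[...,1]>120)&(hsv[...,2]>90),295,345,200,245)
og=win((hsv[...,0]<18)&(hsv[...,1]>120)&(hsv[...,2]>80),295,345,200,245)
tot=bl|og
k=max(blobs(cv2.morphologyEx(tot.astype(np.uint8),cv2.MORPH_CLOSE,np.ones((5,5)))),key=lambda t:t[1])
pts=np.argwhere(k[2])[:,::-1].astype(np.float32); hull=cv2.convexHull(pts)[:,0]
W=ray(hull,P,.072)[:,:2].astype(np.float32); print("stand",cv2.minAreaRect(W),k[0],ray(k[0],P,.072))
for c,a,m in blobs(og): print("orange",c,a,ray(c,P,.139)); 
bx=(hsv[...,2]>60);
# dock outline: low-saturation
gr=win((hsv[...,1]<60)&(hsv[...,2]>70),95,170,170,255)
k=max(blobs(gr),key=lambda t:t[1]); pts=np.argwhere(k[2])[:,::-1].astype(np.float32)
print("dock",cv2.minAreaRect(ray(pts,P,.03)[:,:2].astype(np.float32)),k[1])
s,r=rot(); print(r.as_matrix().round(3)); print(np.round(imaging.camera_params("wrist")["pose"],3).tolist())
E
```

```text
hole [126.07 220.79] [[0.5036 0.2371 0.034 ]]
hole [134.12 218.08] [[0.5113 0.2125 0.034 ]]
hole [142.33 215.36] [[0.5189 0.1875 0.034 ]]
stand ((0.48435893654823303, -0.34927329421043396), (0.0576510988175869, 0.05794448405504227), 16.777681350708008) [322.20595533 223.02977667] [[ 0.48442798 -0.34930836  0.072     ]]
orange [324.96 223.28] 25 [[ 0.48464643 -0.34827854  0.139     ]]
dock ((0.5262142419815063, 0.2181382179260254), (0.18684329092502594, 0.1307476907968521), 20.294809341430664) 2231
[[-0.955  0.295 -0.001]
 [ 0.295  0.955 -0.001]
 [ 0.    -0.002 -1.   ]]
[[0.295, -0.904, -0.309, 0.089], [0.955, 0.279, 0.097, 0.573], [-0.002, -0.323, 0.946, 0.373], [0.0, 0.0, 0.0, 1.0]]
```

>>> {"api": "step_arm", "payload": {
  "moves": [
    [[-278, -122, -6], [0, 0, 0], 85],
    [[-278, -122, -6], [0, 0, 0], 85],
    [[-278, -122, -6], [0, 0, 0], 85],
    [[-278, -122, -6], [0, 0, 0], 85],
    [[-278, -122, -6], [0, 0, 0], 85],
    [[-278, -122, -6], [0, 0, 0], 85],
    [[-278, -122, -6], [0, 0, 0], 85],
    [[-278, -122, -6], [0, 0, 0], 85]
  ]
}}

```text
clock: 0.77
tcp_pos: [0.4031, 0.3472, 0.2107]
orientation: [0.001, 0.152, 0.988, -0.001]
wrist_force: [-0.1, 0.1, -0.6]
finger_gap: 0.0849
grip_force: 0.0
```

>>> {"api": "step_arm", "payload": {
  "moves": [
    [[-283, -642, 0], [0, 0, 0], 85],
    [[-283, -642, 0], [0, 0, 0], 85],
    [[-283, -642, 0], [0, 0, 0], 85],
    [[-283, -642, 0], [0, 0, 0], 85],
    [[-283, -642, 0], [0, 0, 0], 85],
    [[-283, -642, 0], [0, 0, 0], 85],
    [[-283, -642, 0], [0, 0, 0], 85],
    [[-283, -642, 0], [0, 0, 0], 85]
  ]
}}

```text
clock: 1.43
tcp_pos: [0.4372, 0.0181, 0.2109]
orientation: [-0.0, 0.149, 0.989, 0.0]
wrist_force: [1.3, -0.0, -0.1]
finger_gap: 0.0852
grip_force: 0.0
```

>>> {"api": "step_arm", "payload": {
  "moves": [
    [[-148, -336, 0], [0, 0, 0], 85],
    [[-148, -336, 0], [0, 0, 0], 85],
    [[-148, -336, 0], [0, 0, 0], 85],
    [[-148, -336, 0], [0, 0, 0], 85],
    [[-148, -336, 0], [0, 0, 0], 85],
    [[-148, -336, 0], [0, 0, 0], 85],
    [[-148, -336, 0], [0, 0, 0], 85],
    [[-148, -336, 0], [0, 0, 0], 85]
  ]
}}

```text
clock: 2.1
tcp_pos: [0.4759, -0.3131, 0.2106]
orientation: [-0.0, 0.149, 0.989, 0.0]
wrist_force: [0.6, 0.3, -0.3]
finger_gap: 0.0849
grip_force: 0.0
```

Run:
```python
from h import *
s,r=rot(); print(s["tcp_pos"],r.as_matrix().round(3),s["joint_pos"].round(2))
P=imaging.camera_params("wrist"); im=imaging.read_camera("wrist")[:,:,::-1]; cv2.imwrite("pics/w1.png",im)
np.savez("w1.npz",K=P["camera_matrix"],T=P["pose"])
hsv=cv2.cvtColor(np.ascontiguousarray(im),cv2.COLOR_BGR2HSV)
print(proj([[.484,-.349,.139],[.484,-.349,.072]],P))
og=(hsv[...,0]<18)&(hsv[...,1]>120)&(hsv[...,2]>80)
for c,a,m in blobs(og,60):
    pts=np.argwhere(m)[:,::-1].astype(np.float32); print(c,a,cv2.minAreaRect(ray(pts,P,.139)[:,:2].astype(np.float32)))
```

```text
[ 0.47586161 -0.31309608  0.21056568] [[-0.955  0.295 -0.   ]
 [ 0.295  0.955  0.001]
 [ 0.     0.001 -1.   ]] [-0.72  0.3   0.04  1.31  0.   -0.42]
[[218.55966904 217.68153892]
 [226.0380209  191.60702369]]
[401.19482121   6.71393342] 811 ((0.3773851692676544, -0.18237532675266266), (0.05706540495157242, 0.008159950375556946), 72.83977508544922)
[217.4        201.54177215] 395 ((0.47320279479026794, -0.34705650806427), (0.014008495956659317, 0.03353593498468399), 48.03988265991211)
```

View pics/w1.png

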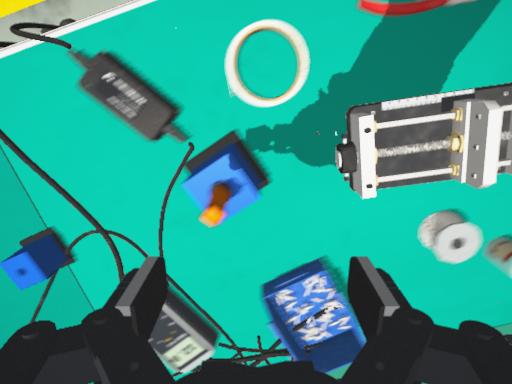

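The wrist view (slightly blurred) shows the blue stand at (226,185) with the handle's bright top at (211,214). The open fingers are at (140,310) and (375,300). I take a settled picture to read the handle's yaw.

Run:
```python
from h import *
imaging.read_camera("top");imaging.read_camera("top")
s,r=rot(); print(s["tcp_pos"],np.abs(s["qvel"]).max())
P=imaging.camera_params("wrist"); im=np.ascontiguousarray(imaging.read_camera("wrist")[:,:,::-1]); cv2.imwrite("pics/w2.png",im)
hsv=cv2.cvtColor(im,cv2.COLOR_BGR2HSV)
c=proj([[.484,-.349,.139],[.484,-.349,.072]],P); print(c)
og=(hsv[...,0]<22)&(hsv[...,1]>120)&(hsv[...,2]>190)
for c_,a,m in blobs(og,40):
    pts=np.argwhere(m)[:,::-1].astype(np.float32); print(c_,a,cv2.minAreaRect(ray(pts,P,.139)[:,:2].astype(np.float32)))
bl=(hsv[...,0]>100)&(hsv[...,0]<125)&(hsv[...,1]>120)&(hsv[...,2]>150)
for c_,a,m in blobs(bl,300):
    pts=np.argwhere(m)[:,::-1].astype(np.float32); print("blue",c_,a,cv2.minAreaRect(ray(pts,P,.072)[:,:2].astype(np.float32)))
x,y=c[0].astype(int); x0,y0=x-50,y-50
print(x0,y0); cv2.imwrite("pics/w2c.png",cv2.resize(im[y0:y0+75,x0:x0+100],(800,600),interpolation=cv2.INTER_CUBIC))
```

```text
[ 0.47580229 -0.3139139   0.20944488] 0.05019175424765158
[[219.42333881 218.25639896]
 [226.74549173 192.04955209]]
[377.84210526   3.82105263] 190 ((0.3706044554710388, -0.19945774972438812), (0.015833212062716484, 0.0055776857770979404), 62.897647857666016)
[217.86486486 215.05405405] 185 ((0.48057880997657776, -0.34932881593704224), (0.01404454093426466, 0.013721007853746414), 35.93242263793945)
blue [226.10755679 184.19703292] 2157 ((0.48077768087387085, -0.3494808077812195), (0.05640818923711777, 0.05636168271303177), 16.713939666748047)
blue [ 24.05365854 271.45170732] 1025 ((0.5048081278800964, -0.5921450257301331), (0.037850070744752884, 0.03864840790629387), 7.190127372741699)
blue [320.28169014 303.00058685] 1704 ((0.6619694828987122, -0.30076947808265686), (0.11066712439060211, 0.0866987556219101), 9.725647926330566)
169 168
```

View pics/w2c.png

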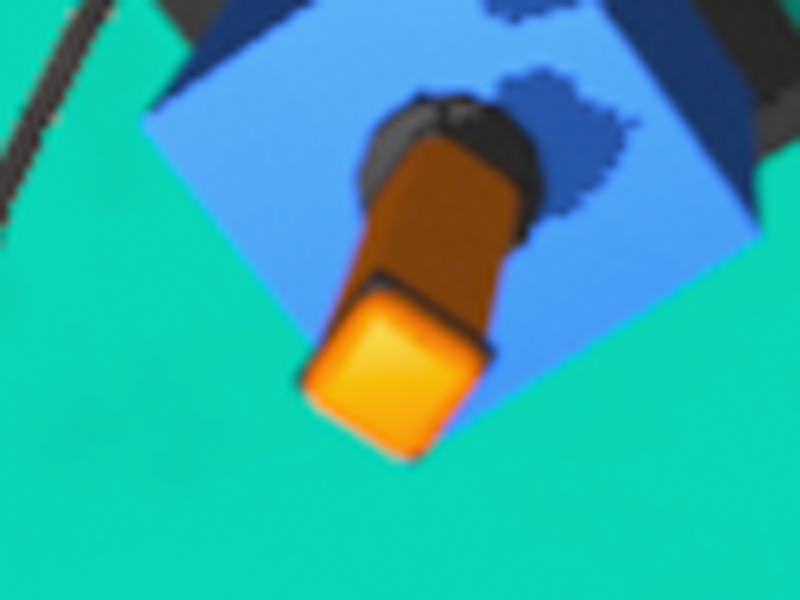

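The crop shows the handle's square top with corners at crop px (300,380), (380,270), (492,355) and (412,462), rotated relative to the stand. The collar sits flat on the stand.

Run:
```python
from h import *
P=imaging.camera_params("wrist")
c=np.array([[300,380],[380,270],[492,355],[412,462]])
px=np.array([169,168])+(c+.5)/8-.5
W=ray(px,P,.139)[:,:2]; m=W.mean(0); print(W.round(4),m.round(4))
e=np.roll(W,-1,0)-W; a=np.degrees(np.arctan2(e[:,1],e[:,0]))%90; print(a,np.linalg.norm(e,axis=1))
print(totool(np.r_[m,0.101]-rot()[0]["tcp_pos"]))
```

```text
[[ 0.4781 -0.3565]
 [ 0.4694 -0.3448]
 [ 0.4813 -0.3371]
 [ 0.49   -0.3487]] [ 0.4797 -0.3467]
[36.80689103 32.81856835 36.91310757 33.19801921] [0.01460788 0.01421594 0.01451527 0.01423666]
[-14.5 -32.1 108.7]
```

>>> {"api": "step_arm", "payload": {
  "moves": [
    [[-15, -31, 0], [0, 0, 0.11], 85],
    [[-15, -31, 0], [0, 0, 0.22], 85],
    [[-15, -31, 0], [0, 0, 0.33], 85],
    [[-15, -31, 0], [0, 0, 0.44], 85],
    [[-15, -31, 20], [0, 0, 0.55], 85],
    [[-15, -31, 40], [0, 0, 0.66], 85],
    [[-15, -31, 50], [0, 0, 0.66], 60],
    [[-15, -31, 50], [0, 0, 0.66], 60]
  ]
}}

```text
clock: 2.97
tcp_pos: [0.48, -0.3425, 0.1585]
orientation: [-0.003, 0.46, 0.888, 0.001]
wrist_force: [0.3, 0.3, 0.0]
finger_gap: 0.0635
grip_force: 0.0
```

Run:
```python
from h import *
imaging.read_camera("top");
s,r=rot(); print(s["tcp_pos"],np.abs(s["qvel"]).max(),s["wrist_force"],s["ft_torque"],r.as_matrix().round(3))
P=imaging.camera_params("wrist"); im=np.ascontiguousarray(imaging.read_camera("wrist")[:,:,::-1])
hsv=cv2.cvtColor(im,cv2.COLOR_BGR2HSV)
og=(hsv[...,0]<22)&(hsv[...,1]>120)&(hsv[...,2]>190)
for c_,a,m in blobs(og,100):
    pts=np.argwhere(m)[:,::-1].astype(np.float32); print(c_,a,cv2.minAreaRect(ray(pts,P,.139)[:,:2].astype(np.float32)))
c=proj([s["tcp_pos"],s["tcp_pos"]-r.as_matrix()[:,2]*.019],P); print(c)
cv2.imwrite("pics/w3.png",im)
```

```text
[ 0.48063703 -0.34341048  0.16007785] 0.0523099168981456 [-0.16345893  0.53652654  1.45783014] [0.03292927 0.0287272  0.01949798] [[-0.577  0.816 -0.002]
 [ 0.816  0.577  0.002]
 [ 0.003 -0.    -1.   ]]
[253.91176471 229.38970588] 272 ((0.48085135221481323, -0.34952378273010254), (0.01376391388475895, 0.013547223061323166), 35.297874450683594)
[[258.82340048 235.90861354]
 [259.02765904 252.05920034]]
```

View pics/w3.png

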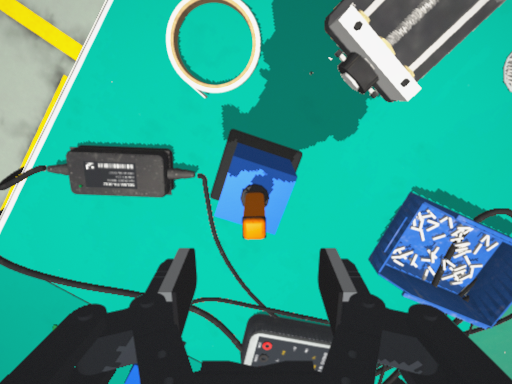

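The picture shows the handle's top at (254,229), a few mm left of the finger midline at about x = 259 and ahead of it. I correct this and go down to grasp.

>>> {"api": "step_arm", "payload": {
  "moves": [
    [[-5, -3.5, 0], [0, 0, 0], 60],
    [[-5, -3.5, 0], [0, 0, 0], 60],
    [[-5, -3.5, 20], [0, 0, 0], 50],
    [[-5, -3.5, 40], [0, 0, 0], 50],
    [[-5, -3.5, 59], [0, 0, 0], 40],
    [[-5, -3.5, 59], [0, 0, 0], 40]
  ]
}}

```text
clock: 3.57
tcp_pos: [0.4797, -0.3505, 0.099]
orientation: [-0.002, 0.462, 0.887, 0.001]
wrist_force: [0.1, 1.4, -0.2]
finger_gap: 0.0403
grip_force: 0.0
```

>>> {"api": "step_arm", "payload": {
  "grip_force": 30,
  "moves": [
    [[0, 0, 0], [0, 0, 0], 30],
    [[0, 0, 0], [0, 0, 0], 20],
    [[0, 0, 0], [0, 0, 0], 14],
    [[0, 0, 0], [0, 0, 0], 10],
    [[0, 0, 0], [0, 0, 0], 10],
    [[0, 0, 0], [0, 0, 0], 10],
    [[0, 0, 0], [0, 0, 0], 10],
    [[0, 0, 0], [0, 0, 0], 10]
  ]
}}

```text
clock: 4.23
tcp_pos: [0.4823, -0.3525, 0.1037]
orientation: [0.002, 0.462, 0.887, -0.0]
wrist_force: [0.1, 0.9, 6.4]
finger_gap: 0.0139
grip_force: 30.5
```

>>> {"api": "step_arm", "payload": {
  "grip_force": 80,
  "moves": [
    [[0, 0, 0], [0, 0, 0], 8],
    [[0, 0, 0], [0, 0, 0], 8],
    [[0, 0, 0], [0, 0, 0], 8],
    [[0, 0, -2], [0, 0, 0], 8],
    [[0, 0, -4], [0, 0, 0], 8]
  ]
}}

```text
clock: 4.65
tcp_pos: [0.4811, -0.3515, 0.1061]
orientation: [-0.0, 0.462, 0.887, 0.0]
wrist_force: [0.1, 0.1, -0.7]
finger_gap: 0.0119
grip_force: 78.2
```

Run:
```python
from h import *
for i in range(4):
    s,r=rot(); print(s["clock"],s["tcp_pos"].round(4),s["wrist_force"].round(2),s["ft_torque"].round(3),s["finger_gap"].round(4),s["grip_force"])
    if i<3: im=imaging.read_camera("wrist")
P=imaging.camera_params("wrist"); im=np.ascontiguousarray(im[:,:,::-1]); cv2.imwrite("pics/w4.png",im)
```

```text
Traceback (most recent call last):
AttributeError: 'float' object has no attribute 'round'
```

>>> {"api": "step_arm", "payload": {
  "moves": [
    [[0, 0, -10], [0, 0, 0], 8],
    [[0, 0, -25], [0, 0, 0], 8],
    [[0, 0, -45], [0, 0, 0], 8],
    [[0, 0, -65], [0, 0, 0], 8],
    [[0, 0, -85], [0, 0, 0], 8],
    [[0, 0, -95], [0, 0, 0], 8],
    [[0, 0, -95], [0, 0, 0], 8],
    [[0, 0, -95], [0, 0, 0], 8]
  ]
}}

```text
clock: 5.32
tcp_pos: [0.4814, -0.3518, 0.2011]
orientation: [0.0, 0.462, 0.887, -0.0]
wrist_force: [0.1, -0.2, -1.2]
finger_gap: 0.0121
grip_force: 78.3
```

Run:
```python
from h import *
for i in range(4):
    s,r=rot(); print(s["clock"],s["tcp_pos"].round(4),s["wrist_force"].round(2),s["ft_torque"].round(3),s["finger_gap"],s["grip_force"])
    if i<2: im=imaging.read_camera("wrist")
    if i==2: sc=imaging.read_camera("scene")[:,:,::-1].copy()
im=np.ascontiguousarray(im[:,:,::-1]); cv2.imwrite("pics/w4.png",im); cv2.imwrite("pics/s4.png",sc)
P=imaging.camera_params("scene"); c=proj(s["tcp_pos"],P)[0].astype(int); print(c, proj([[.481,-.3505,.072]],imaging.camera_params("wrist")))
Pw=imaging.camera_params("wrist"); np.savez("w4.npz",K=Pw["camera_matrix"],T=Pw["pose"]) 
cr=sc[c[1]-60:c[1]+90,c[0]-50:c[0]+50]
cv2.imwrite("pics/v4.png",np.hstack([im[100:384,100:400],cv2.resize(cr,(189,284),interpolation=cv2.INTER_CUBIC)]))
```

```text
5.3167 [ 0.4814 -0.3518  0.2011] [ 0.14 -0.19 -1.24] [0.013 0.022 0.013] 0.012064456914494814 78.25757046695799
5.3667 [ 0.4809 -0.3514  0.2001] [ 0.01 -0.08 -1.24] [ 0.007 -0.001  0.025] 0.011629962721438255 78.25919594150037
5.4167 [ 0.4807 -0.3511  0.1995] [ 0.41  0.45 -0.67] [ 0.004  0.01  -0.008] 0.012006660951889556 78.26475053094327
5.4667 [ 0.4806 -0.3511  0.1993] [-0.56 -0.14 -1.16] [-0.023  0.045 -0.029] 0.012179965228415853 78.26712464913726
[290 181] [[258.81727822 176.59937275]]
```

View pics/v4.png

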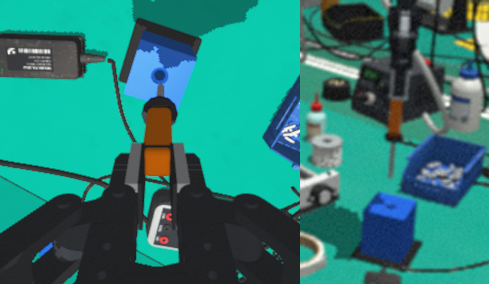

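The left view shows the tool held upright, with the collar at about (260,210), the pin below it, and the empty stand hole at about (260,175). The scene view on the right confirms it is vertical and clear of the stand.

Run:
```python
from h import *
im=cv2.imread("pics/w4.png"); z=np.load("w4.npz"); P=dict(camera_matrix=z["K"],pose=z["T"])
s,r=rot(); d=r.as_matrix()[:,2]; t=s["tcp_pos"]
print(t, proj([t+d*L for L in(.0843,.0843-.03,.0843-.056)],P))
hsv=cv2.cvtColor(im,cv2.COLOR_BGR2HSV)
for y in range(168,206,2): print(y,[tuple(hsv[y,x]) [1:] and "%d/%d"%(hsv[y,x,1],hsv[y,x,2]) for x in range(248,274,2)])
```

```text
[ 0.48056481 -0.35105172  0.19933233] [[258.23095656 190.53566366]
 [258.38837624 203.20603874]
 [258.55864259 216.91041428]]
168 ['156/247', '158/247', '155/247', '165/246', '188/238', '202/230', '211/228', '195/235', '194/217', '180/228', '174/240', '164/246', '167/246']
170 ['156/247', '156/247', '164/246', '208/224', '210/192', '206/136', '205/137', '211/174', '211/224', '183/242', '160/247', '159/247', '162/247']
172 ['156/247', '156/247', '198/230', '210/191', '191/107', '191/104', '198/103', '195/102', '207/165', '214/222', '165/246', '161/247', '162/247']
174 ['158/247', '164/246', '212/209', '204/149', '188/106', '196/104', '193/103', '204/101', '197/119', '216/220', '176/244', '164/247', '163/247']
176 ['158/247', '170/245', '211/203', '204/159', '189/104', '191/104', '195/102', '198/102', '201/117', '212/219', '178/243', '164/247', '164/247']
178 ['158/247', '161/246', '213/204', '213/199', '189/109', '191/104', '191/104', '200/102', '209/184', '214/217', '174/245', '163/247', '165/246']
180 ['158/247', '158/247', '186/235', '209/183', '210/197', '210/165', '205/153', '214
[... 982 characters left out ...]
1', '14/93', '6/92', '159/234', '168/246', '169/246', '170/246', '170/246']
196 ['162/247', '163/247', '164/247', '170/241', '160/171', '6/45', '12/44', '8/65', '170/213', '170/246', '168/246', '170/246', '170/246']
198 ['166/247', '172/176', '144/76', '0/27', '15/33', '7/38', '20/38', '15/35', '17/30', '118/52', '178/166', '173/245', '171/246']
200 ['172/176', '16/31', '7/37', '13/38', '13/39', '21/37', '7/35', '7/37', '7/37', '7/39', '14/37', '170/120', '174/245']
202 ['8/32', '7/36', '21/37', '21/37', '7/38', '7/36', '0/37', '7/36', '0/35', '13/39', '7/38', '7/36', '171/119']
204 ['14/36', '7/36', '28/37', '28/37', '7/36', '7/36', '15/35', '13/38', '7/36', '13/39', '7/35', '7/37', '8/34']
```

Run:
```python
from h import *
z=np.load("w4.npz"); P=dict(camera_matrix=z["K"],pose=z["T"]); s,r=rot(); t=s["tcp_pos"]
for px in ([260,186],[260,187]):
    w=ray(px,P,t[2]-.0843)[0]; print("tip",w.round(4),"off tool mm",(1000*r.inv().apply(w-t)).round(1))
print("stand hole",ray([259.5,175],P,.071).round(4))
print(totool(np.r_[.5113-.002,.2125,.0]-np.r_[t[:2],0]), s["joint_pos"].round(2))
```

```text
tip [ 0.4793 -0.3468  0.115 ] off tool mm [ 4.   1.5 84.3]
tip [ 0.4798 -0.3475  0.115 ] off tool mm [ 3.1  1.5 84.3]
stand hole [[ 0.4808 -0.349   0.071 ]]
[445.1 346.8   1.1] [-0.77  0.36  0.09  1.31  0.    0.19]
```

>>> {"api": "step_arm", "payload": {
  "moves": [
    [[33, 26, 0], [0, 0, 0], 8],
    [[65, 51, 0], [0, 0, 0], 8],
    [[98, 77, 0], [0, 0, 0], 8],
    [[130, 102, 0], [0, 0, 0], 8],
    [[162, 127, 0], [0, 0, 0], 8],
    [[195, 153, 0], [0, 0, 0], 8],
    [[227, 178, 0], [0, 0, 0], 8],
    [[260, 203, 0], [0, 0, 0], 8]
  ]
}}

```text
clock: 6.13
tcp_pos: [0.4974, -0.0202, 0.1998]
orientation: [-0.001, 0.462, 0.887, -0.0]
wrist_force: [0.8, 0.3, -0.7]
finger_gap: 0.0118
grip_force: 78.3
```

>>> {"api": "step_arm", "payload": {
  "moves": [
    [[32, 25, 0], [0, 0, 0], 8],
    [[64, 50, 0], [0, 0, 0], 8],
    [[96, 75, 0], [0, 0, 0], 8],
    [[128, 100, 0], [0, 0, 0], 8],
    [[158, 124, 0], [0, 0, 0], 8],
    [[176, 138, 10], [0, 0, 0], 8],
    [[181, 142, 30], [0, 0, 0], 8],
    [[181, 142, 50], [0, 0, 0], 8]
  ]
}}

```text
clock: 6.8
tcp_pos: [0.5106, 0.21, 0.1497]
orientation: [-0.0, 0.46, 0.888, 0.0]
wrist_force: [0.8, -0.4, -0.7]
finger_gap: 0.0123
grip_force: 78.4
```

Run:
```python
from h import *
for i in range(3): im=imaging.read_camera("wrist")
s,r=rot(); P=imaging.camera_params("wrist"); print(s["tcp_pos"].round(4),s["wrist_force"].round(2),r.as_matrix().round(3),np.abs(s["qvel"]).max())
im=im[:,:,::-1].copy(); cv2.imwrite("pics/w5.png",im); np.savez("w5.npz",K=P["camera_matrix"],T=P["pose"])
print(proj(np.array([[.5036,.2371,.036],[.5113,.2125,.036],[.5189,.1875,.036]])-[.002,0,0],P))
cv2.imwrite("pics/v5.png",cv2.resize(im[110:290,150:390],(800,600),interpolation=cv2.INTER_CUBIC))
```

```text
[0.5085 0.2072 0.1486] [ 0.18  0.25 -0.73] [[-0.574  0.819 -0.006]
 [ 0.819  0.574 -0.001]
 [ 0.002 -0.005 -1.   ]] 0.054147069955644556
[[271.81009518 150.32061652]
 [262.81823148 176.99123989]
 [253.97047822 202.51982338]]
```

View pics/v5.png

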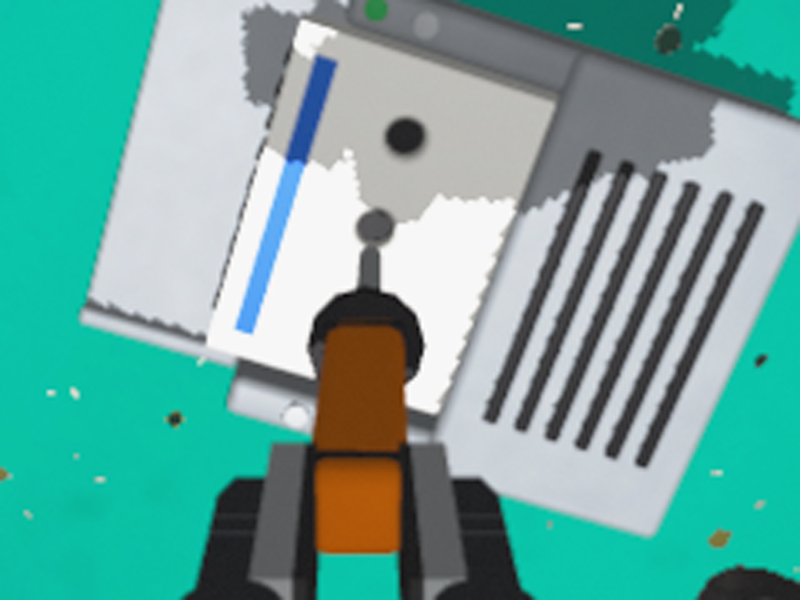

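The view shows hole_b at crop (375,228), hole_c at (405,136), and the pin tip at (370,248) just in front of hole_b. hole_a is hidden behind the tool.

```bash
cat >> h.py <<'E'
OFF=np.array([3.5,1.5,84.3])/1000
def need(hpx,P,tippx=(260,186.3),z=.036):
    s,r=rot(); t=s["tcp_pos"]; tip=ray(tippx,P,t[2]-.0843)[0]; h=ray(hpx,P,z)[0]
    print("tip",tip.round(4),"hole",h.round(4),"shift tool mm",(1000*r.inv().apply(h-tip)).round(1),"tipoff",(1000*r.inv().apply(tip-t)).round(1))
E
python3 - <<'E'
from h import *
z=np.load("w5.npz"); P=dict(camera_matrix=z["K"],pose=z["T"])
im=cv2.imread("pics/w5.png"); g=im.max(2).astype(float)
for x,y,r_ in((262,178,8),(271,150,8)):
    yy,xx=np.mgrid[y-r_:y+r_+1,x-r_:x+r_+1]; w=np.clip(165-g[y-r_:y+r_+1,x-r_:x+r_+1],0,60); w[(xx-x)**2+(yy-y)**2>50]=0
    c=[(xx*w).sum()/w.sum(),(yy*w).sum()/w.sum()]; print(np.round(c,2)); need(c,P)
for y in range(176,200): print(y,[int(g[y,x]) for x in range(250,274)])
E
```

```text
[262.23 178.14]
tip [0.5071 0.2109 0.0643] hole [0.5095 0.2113 0.036 ] shift tool mm [-1.1  2.3 28.3] tipoff [ 3.7  1.4 84.3]
[271.17 150.68]
tip [0.5071 0.2109 0.0643] hole [0.5013 0.2365 0.036 ] shift tool mm [24.2 10.1 28.3] tipoff [ 3.7  1.4 84.3]
176 [247, 247, 247, 247, 247, 246, 226, 143, 87, 87, 89, 88, 87, 87, 85, 86, 86, 96, 139, 175, 187, 187, 219, 241]
177 [247, 247, 247, 247, 247, 245, 203, 108, 88, 87, 88, 86, 87, 86, 87, 86, 86, 84, 146, 230, 244, 242, 245, 247]
178 [247, 247, 247, 247, 247, 244, 196, 105, 87, 87, 87, 88, 86, 86, 85, 86, 87, 84, 178, 242, 247, 247, 247, 247]
179 [247, 247, 247, 247, 247, 244, 199, 119, 92, 86, 88, 87, 86, 86, 86, 86, 74, 95, 206, 244, 247, 247, 247, 247]
180 [247, 247, 247, 247, 247, 245, 219, 142, 98, 87, 87, 87, 87, 86, 86, 78, 81, 127, 219, 245, 247, 247, 247, 247]
181 [247, 247, 247, 247, 247, 246, 235, 182, 120, 92, 85, 87, 73, 69, 84, 94, 108, 182, 236, 246, 247, 247, 247, 247]
182 [247, 247, 247, 247, 247, 247, 244, 226, 170, 121, 108, 105, 98, 99, 106, 121, 160, 223, 244, 247, 247, 247, 247, 247]
183 [247, 247, 247, 247, 247, 2
[... 1277 characters left out ...]
7, 247, 247]
194 [247, 247, 247, 247, 247, 247, 239, 149, 87, 87, 88, 88, 89, 89, 212, 246, 247, 247, 247, 247, 247, 247, 247, 247]
195 [247, 247, 247, 247, 247, 247, 234, 125, 73, 69, 75, 86, 89, 89, 213, 246, 247, 247, 247, 247, 247, 247, 247, 247]
196 [247, 247, 247, 247, 243, 228, 174, 72, 45, 38, 47, 55, 61, 63, 203, 245, 247, 247, 247, 247, 247, 247, 247, 247]
197 [243, 229, 218, 204, 160, 111, 79, 26, 29, 29, 25, 26, 30, 33, 125, 187, 210, 223, 238, 246, 247, 247, 247, 247]
198 [179, 111, 78, 24, 27, 32, 30, 35, 36, 36, 36, 32, 32, 27, 28, 27, 53, 94, 141, 227, 246, 247, 247, 247]
199 [79, 30, 29, 32, 32, 38, 35, 35, 36, 35, 36, 37, 35, 34, 37, 34, 32, 30, 30, 126, 227, 246, 247, 247]
```

>>> {"api": "step_arm", "payload": {
  "moves": [
    [[-1, 2.3, 10], [0, 0, 0], 8],
    [[-1, 2.3, 20], [0, 0, 0], 8],
    [[-1, 2.3, 23], [0, 0, 0], 8],
    [[-1, 2.3, 23], [0, 0, 0], 8]
  ]
}}

```text
clock: 7.28
tcp_pos: [0.5128, 0.2074, 0.1271]
orientation: [-0.001, 0.462, 0.887, -0.0]
wrist_force: [-0.9, 0.2, -0.3]
finger_gap: 0.0117
grip_force: 78.4
```

Run:
```python
from h import *
for i in range(2): im=imaging.read_camera("wrist")
s,r=rot(); P=imaging.camera_params("wrist"); print(s["tcp_pos"].round(4),s["wrist_force"].round(2))
im=im[:,:,::-1].copy(); cv2.imwrite("pics/w6.png",im); np.savez("w6.npz",K=P["camera_matrix"],T=P["pose"])
t=s["tcp_pos"]; print(proj([[.5095,.2113,.036],[.5013,.2365,.036]],P))
g=im.max(2)
for y in range(168,196): print(y,' '.join("%3d"%g[y,x] for x in range(248,280)))
```

```text
[0.5134 0.2076 0.1282] [ 0.15  0.71 -0.65]
[[256.88572566 181.75220765]
 [266.26277016 152.29020082]]
168 247 247 247 244 214 188 189 189 188 188 189 189 189 190 189 189 190 189 189 189 190 189 189 190 190 190 189 189 190 191 191 190
169 247 247 247 246 228 189 189 188 188 189 189 189 188 190 189 189 190 189 189 189 190 188 189 190 190 190 189 189 190 189 190 190
170 247 247 247 247 246 228 188 188 188 187 188 187 189 189 189 189 189 189 190 189 189 190 189 189 190 189 189 190 190 189 189 189
171 247 247 247 247 244 215 188 188 188 188 189 189 189 188 189 189 189 189 189 189 189 189 189 189 189 189 190 189 189 190 189 190
172 247 247 247 247 237 188 188 188 189 187 188 189 188 189 188 188 187 189 189 189 189 189 189 189 188 189 190 189 189 189 190 189
173 247 247 247 247 246 222 175 171 169 171 172 179 186 189 187 188 188 188 188 189 189 189 189 189 188 189 189 189 190 190 189 188
174 247 247 247 247 241 194 124 103 101 103 110 134 165 183 188 188 188 188 188 188 189 189 190 190 189 189 189 189 189 189 189 190
175 247 247 246 237 181 119  75  35  38  36  44  70 120 163 184 187 188 18
[... 1997 characters left out ...]
 247 247 247 247 247 247 247 247 247 247
191 247 247 247 247 247 247 247 247 245 192  86  89  89  89  90  91 214 246 247 247 247 247 247 247 247 247 247 247 247 247 247 247
192 247 247 247 247 247 247 247 247 245 190  87  87  89  89  90  91 214 246 247 247 247 247 247 247 247 247 247 247 247 247 247 247
193 247 247 247 247 247 247 247 247 242 164  87  89  88  89  90  90 214 246 247 247 247 247 247 247 247 247 247 247 247 247 247 247
194 247 247 247 247 247 247 247 247 239 150  87  88  89  89  90  91 213 246 247 247 247 247 247 247 247 247 247 247 247 247 247 247
195 247 247 247 247 247 247 247 247 234 128  77  70  75  86  90  89 214 246 247 247 247 247 247 247 247 247 247 247 247 247 247 247
```

Run:
```python
from h import *
z=np.load("w6.npz"); P=dict(camera_matrix=z["K"],pose=z["T"])
need((255.8,179.3),P,(260.6,186.5)); need((255.8,179.3),P,(260.6,185.8))
for i in range(3):
    s,r=rot(); print(s["clock"],s["tcp_pos"].round(4),s["joint_pos"].round(4),s["qvel"].round(3)); imaging.read_camera("top")
```

```text
tip [0.513  0.2117 0.0439] hole [0.5075 0.2125 0.036 ] shift tool mm [ 3.9 -4.   7.9] tipoff [ 3.5  1.9 84.3]
tip [0.5127 0.2122 0.0439] hole [0.5075 0.2125 0.036 ] shift tool mm [ 3.3 -4.   7.9] tipoff [ 4.1  1.9 84.3]
7.3833 [0.5134 0.2076 0.1282] [ 2.3930e-01  3.0640e-01 -1.5440e-01  1.1097e+00  1.0000e-04  1.1998e+00] [ 0.004 -0.006  0.01   0.002  0.     0.   ]
7.4333 [0.5136 0.2078 0.1285] [ 2.3940e-01  3.0630e-01 -1.5400e-01  1.1097e+00  1.0000e-04  1.1998e+00] [ 0.003 -0.004  0.007  0.001 -0.001 -0.   ]
7.4833 [0.5137 0.2079 0.1286] [ 2.3960e-01  3.0620e-01 -1.5390e-01  1.1097e+00  1.0000e-04  1.1997e+00] [ 0.002 -0.001  0.003 -0.001 -0.     0.   ]
```

>>> {"api": "step_arm", "payload": {
  "moves": [
    [[3.6, -4, 0], [0, 0, 0], 8],
    [[3.6, -4, 4], [0, 0, 0], 8],
    [[3.6, -4, 4], [0, 0, 0], 8],
    [[3.6, -4, 4], [0, 0, 0], 8]
  ]
}}

```text
clock: 7.87
tcp_pos: [0.5076, 0.2086, 0.1238]
orientation: [-0.0, 0.462, 0.887, -0.0]
wrist_force: [-0.1, -0.2, -0.4]
finger_gap: 0.012
grip_force: 78.4
```

Run:
```python
from h import *
for i in range(3): im=imaging.read_camera("wrist")
s,r=rot(); P=imaging.camera_params("wrist"); print(s["tcp_pos"].round(4),s["wrist_force"].round(2))
im=im[:,:,::-1].copy(); cv2.imwrite("pics/w7.png",im); np.savez("w7.npz",K=P["camera_matrix"],T=P["pose"])
g=im.max(2)
for y in range(172,196): print(y,' '.join("%3d"%g[y,x] for x in range(248,276)))
```

```text
[0.508  0.2087 0.1241] [ 1.33  0.1  -0.11]
172 247 247 246 245 228 189 189 189 188 188 188 188 188 188 188 188 188 188 188 188 190 188 188 189 189 189 189 188
173 247 247 247 247 246 228 189 188 188 189 188 187 189 188 188 187 187 189 188 188 188 189 189 189 188 189 190 189
174 247 247 247 247 244 214 188 189 187 188 188 187 188 187 188 188 188 188 188 188 188 188 189 189 189 189 189 189
175 247 247 247 247 237 189 189 189 189 188 188 187 188 189 188 188 189 188 188 188 188 188 188 189 188 189 189 189
176 247 247 247 247 246 244 229 189 188 188 187 188 188 186 187 187 188 189 188 189 189 188 189 188 189 189 189 188
177 247 247 247 247 247 244 215 187 187 188 187 188 188 188 188 188 188 189 187 187 188 188 188 188 189 189 189 189
178 247 247 247 247 244 214 188 187 188 187 188 185 183 182 185 188 188 186 187 188 188 188 188 187 188 189 189 189
179 247 247 247 247 246 245 228 187 184 175 161 142 141 147 163 175 184 187 188 188 188 188 188 188 189 188 188 189
180 247 247 247 247 247 247 237 183 160 123  94  73  76  83  97 120 153 177 186 187 187 187 187 188 189 188 189 189
181 247 247 2
[... 1026 characters left out ...]
 247
190 247 247 247 247 247 247 241 208 162 110  86  88  89  89  90  91 134 211 242 247 247 247 247 247 247 247 247 247
191 247 247 247 247 247 247 246 237 210 143  87  88  89  89  89  91 164 233 246 247 247 247 247 247 247 247 247 247
192 247 247 247 247 247 247 247 246 237 160  88  88  89  90  90  91 201 244 247 247 247 247 247 247 247 247 247 247
193 247 247 247 247 247 247 247 247 240 155  87  87  88  89  89  90 214 246 247 247 247 247 247 247 247 247 247 247
194 247 247 247 247 247 247 247 247 239 149  87  89  89  88  89  89 214 246 247 247 247 247 247 247 247 247 247 247
195 247 247 247 247 247 247 247 247 234 128  77  69  75  85  89  90 232 247 247 247 247 247 247 247 247 247 247 247
```

>>> {"api": "step_arm", "payload": {
  "moves": [
    [[0, -0.6, 2], [0, 0, 0], 8],
    [[0, -0.6, 4], [0, 0, 0], 8],
    [[0, -0.6, 6], [0, 0, 0], 8],
    [[0, -0.6, 8], [0, 0, 0], 8],
    [[0, -0.6, 8], [0, 0, 0], 8]
  ]
}}

```text
clock: 8.43
tcp_pos: [0.5077, 0.2083, 0.116]
orientation: [0.0, 0.462, 0.887, 0.0]
wrist_force: [-0.1, -0.3, 2.8]
finger_gap: 0.0123
grip_force: 78.9
```

>>> {"api": "step_arm", "payload": {
  "moves": [
    [[0, 0, 0.5], [0, 0, 0], 8],
    [[0, 0, 1], [0, 0, 0], 8],
    [[0, 0, 1], [0, 0, 0], 8]
  ]
}}

```text
clock: 8.68
tcp_pos: [0.5078, 0.2084, 0.1154]
orientation: [0.0, 0.462, 0.887, 0.0]
wrist_force: [-1.1, -0.0, 4.4]
finger_gap: 0.012
grip_force: 78.9
```

>>> {"api": "step_arm", "payload": {
  "moves": [
    [[0, 0, 0.5], [0, 0, 0], 8],
    [[0, 0, 1], [0, 0, 0], 8],
    [[0, 0, 1], [0, 0, 0], 8]
  ]
}}

```text
clock: 8.93
tcp_pos: [0.5077, 0.2084, 0.1142]
orientation: [0.0, 0.462, 0.887, 0.0]
wrist_force: [-0.2, 0.7, 4.9]
finger_gap: 0.0118
grip_force: 79.0
```

>>> {"api": "step_arm", "payload": {
  "moves": [
    [[0, 0, 0.5], [0, 0, 0], 8],
    [[0, 0, 1], [0, 0, 0], 8],
    [[0, 0, 1], [0, 0, 0], 8]
  ]
}}

```text
clock: 9.18
tcp_pos: [0.5077, 0.2083, 0.1132]
orientation: [0.0, 0.462, 0.887, 0.0]
wrist_force: [-0.8, -1.2, 5.8]
finger_gap: 0.0116
grip_force: 79.1
```

>>> {"api": "step_arm", "payload": {
  "moves": [
    [[0, 0, 0.5], [0, 0, 0], 8],
    [[0, 0, 1], [0, 0, 0], 8],
    [[0, 0, 1], [0, 0, 0], 8]
  ]
}}

```text
clock: 9.43
tcp_pos: [0.5078, 0.2083, 0.1124]
orientation: [0.0, 0.462, 0.887, 0.0]
wrist_force: [0.1, 0.4, 5.9]
finger_gap: 0.012
grip_force: 79.2
```

hole_b gives springily: about 1 N per mm over more than 3 mm of travel, with no hard stop. So hole_b is the release. I press to about 5.5 mm.

>>> {"api": "step_arm", "payload": {
  "moves": [
    [[0, 0, 0.5], [0, 0, 0], 8],
    [[0, 0, 1], [0, 0, 0], 8],
    [[0, 0, 1], [0, 0, 0], 8]
  ]
}}

```text
clock: 9.68
tcp_pos: [0.5078, 0.2084, 0.1115]
orientation: [0.0, 0.462, 0.887, 0.0]
wrist_force: [-0.2, -0.2, 6.9]
finger_gap: 0.012
grip_force: 79.3
```

Run:
```python
from h import *
F=[];T=[]
for i in range(6):
    s,r=rot(); F.append(s["wrist_force"]);T.append(s["tcp_pos"]); imaging.read_camera("top")
print(np.mean(F,0).round(2),np.mean(T,0).round(4),s["clock"])
d=np.array([-.955,-.295,0]); print((100*r.inv().apply(d)).round(1))
```

```text
[-0.69 -0.31  6.82] [0.5079 0.2084 0.1116] 9.9333
[ 30.6 -95.1  -0.1]
```

>>> {"api": "step_arm", "payload": {
  "moves": [
    [[0.3, -1, 0.1], [0, 0, 0], 8],
    [[0.6, -1.9, 0.2], [0, 0, 0], 8],
    [[0.9, -2.9, 0.2], [0, 0, 0], 8],
    [[1.2, -3.8, 0.2], [0, 0, 0], 8],
    [[1.5, -4.8, 0.2], [0, 0, 0], 8],
    [[1.8, -5.7, 0.2], [0, 0, 0], 8],
    [[2.1, -6.6, 0.2], [0, 0, 0], 8]
  ]
}}

```text
clock: 10.57
tcp_pos: [0.5032, 0.207, 0.1121]
orientation: [0.002, 0.462, 0.887, 0.002]
wrist_force: [2.7, 1.8, 6.5]
finger_gap: 0.0121
grip_force: 79.4
```

Run:
```python
from h import *
s,r=rot(); print(s["tcp_pos"].round(4),s["wrist_force"].round(2),s["ft_torque"].round(2))
d=np.array([-.955,-.295,0]);print(np.dot(s["tcp_pos"]-[.5079,.2084,.1116],d),s["wrist_force"]@d)
```

```text
[0.5032 0.207  0.1121] [2.72 1.76 6.46] [ 0.4  -0.83 -0.01]
0.0048690023317017675 -3.1206327899931723
```

>>> {"api": "step_arm", "payload": {
  "moves": [
    [[0.5, -1.4, 0.4], [0, 0, 0], 8],
    [[0.9, -2.9, 0.4], [0, 0, 0], 8],
    [[1.4, -4.3, 0.4], [0, 0, 0], 8],
    [[1.8, -5.7, 0.4], [0, 0, 0], 8],
    [[2.4, -7.6, 0.4], [0, 0, 0], 8],
    [[3, -9.5, 0.4], [0, 0, 0], 8],
    [[3.7, -11.4, 0.4], [0, 0, 0], 8]
  ]
}}

```text
clock: 11.15
tcp_pos: [0.4919, 0.2036, 0.1118]
orientation: [0.002, 0.462, 0.887, 0.002]
wrist_force: [2.1, 0.9, 8.0]
finger_gap: 0.012
grip_force: 79.4
```

```bash
cat > st.py <<'E'
from h import *
s,r=rot(); d=np.array([-.955,-.295,0]);print(s["tcp_pos"].round(4),s["wrist_force"].round(2),"travel",np.dot(s["tcp_pos"]-[.5079,.2084,.1116],d),"push",s["wrist_force"]@d,"lat",s["wrist_force"]@[-.295,.955,0])
E
python3 st.py
```

```text
[0.4919 0.2036 0.1118] [2.14 0.88 8.01] travel 0.016702378294461792 push -2.3059796763562406 lat 0.20338191696283975
```

>>> {"api": "step_arm", "payload": {
  "moves": [
    [[0.8, -2.4, 0], [0, 0, 0], 8],
    [[1.6, -5, 0], [0, 0, 0], 8],
    [[2.5, -7.7, 0], [0, 0, 0], 8],
    [[3.4, -10.5, 0], [0, 0, 0], 8],
    [[4.3, -13.3, 0], [0, 0, 0], 8],
    [[5.2, -16.2, 0], [0, 0, 0], 8],
    [[6.1, -19, 0], [0, 0, 0], 8],
    [[7, -21.9, 0], [0, 0, 0], 8]
  ]
}}

```text
clock: 11.82
tcp_pos: [0.47, 0.1967, 0.1118]
orientation: [0.002, 0.462, 0.887, 0.002]
wrist_force: [3.3, 1.5, 6.7]
finger_gap: 0.0125
grip_force: 79.4
```

```bash
python3 st.py
```

```text
[0.47   0.1967 0.1118] [3.31 1.5  6.73] travel 0.0396510328644194 push -3.608519966977612 lat 0.4562551547396552
```

>>> {"api": "step_arm", "payload": {
  "moves": [
    [[0.8, -2.4, 0], [0, 0, 0], 8],
    [[1.5, -4.8, 0], [0, 0, 0], 8],
    [[2.3, -7.2, 0], [0, 0, 0], 8],
    [[3.1, -9.5, 0], [0, 0, 0], 8],
    [[3.8, -11.9, 0], [0, 0, 0], 8],
    [[4.5, -14, 0], [0, 0, 0], 8],
    [[5.1, -16, 0], [0, 0, 0], 8],
    [[5.5, -17.1, 0], [0, 0, 0], 8]
  ]
}}

```text
clock: 12.48
tcp_pos: [0.4526, 0.1913, 0.1117]
orientation: [0.002, 0.462, 0.887, 0.002]
wrist_force: [2.5, 1.0, 6.8]
finger_gap: 0.0121
grip_force: 79.4
```

```bash
python3 st.py
```

```text
[0.4526 0.1913 0.1117] [2.5  0.96 6.79] travel 0.057861794235222176 push -2.675042308286931 lat 0.17996652034288563
```

>>> {"api": "step_arm", "payload": {
  "moves": [
    [[0.2, -0.7, 0], [0, 0, 0], 8],
    [[0.5, -1.4, 0], [0, 0, 0], 8],
    [[0.7, -2.1, 0], [0, 0, 0], 8],
    [[0.8, -2.4, 0], [0, 0, 0], 8]
  ]
}}

```text
clock: 12.82
tcp_pos: [0.4503, 0.1906, 0.1117]
orientation: [0.002, 0.462, 0.887, 0.002]
wrist_force: [2.3, 1.0, 5.8]
finger_gap: 0.012
grip_force: 79.4
```

```bash
python3 st.py
```

```text
[0.4503 0.1906 0.1117] [2.33 1.   5.84] travel 0.06029725975871568 push -2.522940630818207 lat 0.27196693175429537
```

>>> {"api": "step_arm", "payload": {
  "moves": [
    [[0.2, -0.5, 0], [0, 0, 0], 8],
    [[0.3, -1, 0], [0, 0, 0], 8],
    [[0.3, -1, 0], [0, 0, 0], 8]
  ]
}}

```text
clock: 13.07
tcp_pos: [0.4493, 0.1903, 0.1117]
orientation: [0.002, 0.462, 0.887, 0.002]
wrist_force: [2.1, 1.1, 6.9]
finger_gap: 0.012
grip_force: 79.4
```

```bash
python3 st.py
```

```text
[0.4493 0.1903 0.1117] [2.06 1.12 6.95] travel 0.0613205329227518 push -2.301164860256347 lat 0.4578028232211158
```

>>> {"api": "step_arm", "payload": {
  "moves": [
    [[0.2, -0.5, 0], [0, 0, 0], 8],
    [[0.3, -1, 0], [0, 0, 0], 8],
    [[0.3, -1, 0], [0, 0, 0], 8]
  ]
}}

```text
clock: 13.32
tcp_pos: [0.4483, 0.1899, 0.1117]
orientation: [0.002, 0.462, 0.887, 0.002]
wrist_force: [1.8, 0.7, 6.7]
finger_gap: 0.0122
grip_force: 79.4
```

```bash
python3 st.py
```

```text
[0.4483 0.1899 0.1117] [1.82 0.72 6.72] travel 0.06240016798427205 push -1.9460740698273842 lat 0.1525528274948692
```

>>> {"api": "step_arm", "payload": {
  "moves": [
    [[0.2, -0.5, 0], [0, 0, 0], 8],
    [[0.3, -1, 0], [0, 0, 0], 8],
    [[0.3, -1, 0], [0, 0, 0], 8]
  ]
}}

```text
clock: 13.57
tcp_pos: [0.4473, 0.1896, 0.1117]
orientation: [0.002, 0.462, 0.887, 0.002]
wrist_force: [1.5, 0.9, 6.5]
finger_gap: 0.0123
grip_force: 79.4
```

```bash
python3 st.py
```

```text
[0.4473 0.1896 0.1117] [1.52 0.85 6.5 ] travel 0.06343684228867913 push -1.6977852801301643 lat 0.36537443346857046
```

>>> {"api": "step_arm", "payload": {
  "moves": [
    [[0.2, -0.5, 0], [0, 0, 0], 8],
    [[0.3, -1, 0], [0, 0, 0], 8],
    [[0.3, -1, 0], [0, 0, 0], 8]
  ]
}}

```text
clock: 13.82
tcp_pos: [0.4463, 0.1893, 0.1117]
orientation: [0.002, 0.462, 0.887, 0.002]
wrist_force: [2.1, -0.0, 7.4]
finger_gap: 0.012
grip_force: 79.4
```

```bash
python3 st.py
```

```text
[0.4463 0.1893 0.1117] [ 2.11 -0.    7.41] travel 0.06440604642521955 push -2.01600196002868 lat -0.6257039095070238
```

>>> {"api": "step_arm", "payload": {
  "moves": [
    [[0.2, -0.5, 0], [0, 0, 0], 8],
    [[0.3, -1, 0], [0, 0, 0], 8],
    [[0.3, -1, 0], [0, 0, 0], 8]
  ]
}}

```text
clock: 14.07
tcp_pos: [0.4457, 0.1891, 0.1118]
orientation: [0.002, 0.462, 0.887, 0.002]
wrist_force: [3.4, 1.2, 7.4]
finger_gap: 0.0125
grip_force: 79.5
```

Run:
```python
exec(open("st.py").read())
im=imaging.read_camera("wrist")[:,:,::-1].copy(); t=imaging.read_camera("top")[:,:,::-1].copy()
cv2.imwrite("pics/w8.png",im);cv2.imwrite("pics/t8.png",t)
a=cv2.resize(im[100:290,150:390],(440,348)); b=cv2.resize(t[172:252,95:175],(348,348),interpolation=cv2.INTER_CUBIC)
cv2.imwrite("pics/v8.png",np.hstack([a,b]))
```

```text
[0.4457 0.1891 0.1118] [3.44 1.17 7.43] travel 0.06513054487455892 push -3.6257932133859367 lat 0.10306834351741226
```

View pics/v8.png

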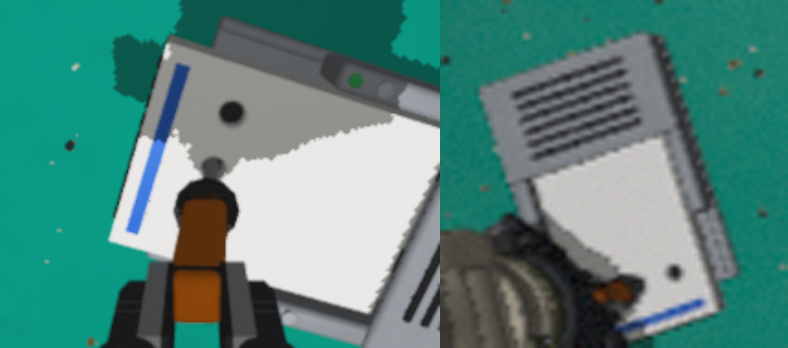

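The left view shows the cassette pulled well out with the pin still in hole_b and hole_c visible above it. The right (top) view shows hole_a at crop (674,272), near the runway's end. I give one more small push and measure the travel with hole_a.

>>> {"api": "step_arm", "payload": {
  "moves": [
    [[0.2, -0.5, 0], [0, 0, 0], 8],
    [[0.3, -0.8, 0], [0, 0, 0], 8],
    [[0.3, -0.8, 0], [0, 0, 0], 8]
  ]
}}

```text
clock: 14.42
tcp_pos: [0.4451, 0.189, 0.1119]
orientation: [0.002, 0.462, 0.887, 0.002]
wrist_force: [3.0, 1.8, 6.3]
finger_gap: 0.0119
grip_force: 79.5
```

```bash
python3 st.py
python3 - <<'E'
from h import *
P=imaging.camera_params("top"); o=[]
for f,x,y in (("pics/top0.png",142.3,215.4),("pics/t8.png",148.7,234.4)):
    g=cv2.imread(f).max(2).astype(float)
    for _ in range(3):
        X,Y=int(round(x)),int(round(y)); yy,xx=np.mgrid[Y-4:Y+5,X-4:X+5]; w=np.clip(170-g[Y-4:Y+5,X-4:X+5],0,None); w[(xx-x)**2+(yy-y)**2>12]=0
        x,y=(xx*w).sum()/w.sum(),(yy*w).sum()/w.sum()
    print(x,y); o.append(ray([x,y],P,.034)[0])
print(o,np.linalg.norm(o[1]-o[0]))
E
```

```text
[0.4451 0.189  0.1119] [3.04 1.77 6.32] travel 0.06567365495571034 push -3.4216839791760303 lat 0.7917471744483939
142.33234421364986 215.36102868447082
148.4436248682824 234.20126448893572
[array([0.51894979, 0.18745358, 0.034     ]), array([0.46172808, 0.16938875, 0.034     ])] 0.06000551738447595
```

>>> {"api": "step_arm", "payload": {
  "moves": [
    [[0.2, -0.6, 0], [0, 0, 0], 8],
    [[0.4, -1.2, 0], [0, 0, 0], 8],
    [[0.5, -1.6, 0], [0, 0, 0], 8],
    [[0.5, -1.6, 0], [0, 0, 0], 8]
  ]
}}

```text
clock: 14.75
tcp_pos: [0.4441, 0.1887, 0.1121]
orientation: [0.003, 0.462, 0.887, 0.003]
wrist_force: [3.5, 1.6, 6.1]
finger_gap: 0.0119
grip_force: 79.7
```

Run:
```python
exec(open("st.py").read()); P=imaging.camera_params("top"); g=imaging.read_camera("top").max(2).astype(float); x,y=148.44,234.2
for _ in range(3):
        X,Y=int(round(x)),int(round(y)); yy,xx=np.mgrid[Y-4:Y+5,X-4:X+5]; w=np.clip(170-g[Y-4:Y+5,X-4:X+5],0,None); w[(xx-x)**2+(yy-y)**2>12]=0
        x,y=(xx*w).sum()/w.sum(),(yy*w).sum()/w.sum()
print(x,y,np.linalg.norm(ray([x,y],P,.034)[0]-[0.51894979, 0.18745358, 0.034]))
```

```text
[0.4441 0.1887 0.1121] [3.51 1.59 6.1 ] travel 0.06679232120937692 push -3.8195360432601135 lat 0.4820097490569221
148.43528183716074 234.178496868476 0.05993226269115314
```

Two more pushes moved the cassette by nothing (59.9 mm against 60.0 mm), so it is at its stop. I relieve the side load and withdraw.

>>> {"api": "step_arm", "payload": {
  "moves": [
    [[-0.4, 1.2, 0], [0, 0, 0], 8],
    [[-0.7, 2.2, 0], [0, 0, 0], 8],
    [[-0.7, 2.2, -6], [0, 0, 0], 8],
    [[-0.7, 2.2, -15], [0, 0, 0], 8],
    [[-0.7, 2.2, -30], [0, 0, 0], 8],
    [[-0.7, 2.2, -50], [0, 0, 0], 8],
    [[-0.7, 2.2, -75], [0, 0, 0], 8],
    [[-0.7, 2.2, -90], [0, 0, 0], 8]
  ]
}}

```text
clock: 15.47
tcp_pos: [0.4415, 0.1879, 0.202]
orientation: [-0.001, 0.462, 0.887, -0.001]
wrist_force: [-0.2, -0.3, 0.3]
finger_gap: 0.0122
grip_force: 78.8
```

Run:
```python
from h import *
for i in range(3): im=imaging.read_camera("wrist")
s,r=rot(); print(s["clock"],s["tcp_pos"].round(4),s["wrist_force"].round(2),s["finger_gap"],s["joint_pos"].round(2))
im=im[:,:,::-1].copy(); cv2.imwrite("pics/w9.png",im)
g=im.max(2)
for y in range(178,204,2): print(y,' '.join("%3d"%g[y,x] for x in range(244,276)))
h=np.array([.4808,-.349]); tip=s["tcp_pos"]+r.apply(OFF); print(tip, totool(np.r_[h,0]-np.r_[tip[:2],0]))
```

```text
15.6167 [0.4424 0.1881 0.2009] [-0.24  0.67 -1.1 ] 0.011847597070513577 [ 0.23  0.13 -0.2   1.24 -0.    1.19]
178 244 244 244 244 244 244 244 244 244 244 244 244 244 244 244 244 244 244 244 244 244 244 244 244 244 244 244 245 244 244 244 244
180 244 244 244 244 244 244 244 244 244 244 244 244 244 244 244 244 244 244 244 244 244 244 245 244 244 245 244 244 244 244 244 244
182 244 244 245 244 244 244 244 244 244 244 244 244 244 242 240 240 242 244 244 244 244 244 244 244 244 244 244 244 244 244 244 244
184 244 244 244 244 244 244 244 244 244 244 240 214 146  95  78  78  88 121 139 210 241 244 244 244 244 244 244 244 244 244 244 245
186 244 244 244 244 244 244 244 244 244 238 179  87  75  76  75  78  79  78  78  80 215 243 244 244 244 244 244 244 244 244 244 244
188 244 244 244 244 244 244 244 244 244 231 151  63  67  75  77  78  78  80  79  81 173 238 244 244 244 244 244 244 244 244 244 244
190 244 244 244 244 244 244 244 244 244 239 197 126  84  74  77  78  78  78  79  80 187 240 244 244 244 244 244 244 244 244 244 244
192 244 244 244 244 244 244 244 245 244 244 244 235 198 125  77  79  78  78  78  80 189 240 244 244 244 244 244 244 244 244 244 244
194 244 244 244 244 244 244 244 244 244 244 244 244 226 133  76  78  79  78  79  81 190 240 244 244 244 244 244 244 244 244 244 244
196 244 244 244 244 244 244 244 244 244 244 233 213 156  65  43  36  41  48  55  60 197 241 244 244 244 244 244 244 244 244 244 244
198 244 244 244 244 244 233 161  99  78  43  22  25  25  29  31  32  30  30  25  27  24  24  47  84 125 210 241 244 244 244 244 244
200 244 244 244 233 161  70  26  31  32  31  34  34  32  33  31  29  32  31  32  32  32  33  33  33  28  27 111 210 241 244 244 244
202 211 214 160  70  28  32  31  32  30  33  32  31  31  31  32  31  31  32  31  29  30  31  30  32  32  34  31  27  79 177 238 244
[0.44161818 0.19179408 0.11662734] [-465.4 -278.2    0. ]
```

>>> {"api": "step_arm", "payload": {
  "moves": [
    [[-34, -20, 0], [0, 0, 0], 8],
    [[-68, -41, 0], [0, 0, 0], 8],
    [[-103, -62, 0], [0, 0, 0], 8],
    [[-137, -82, 0], [0, 0, 0], 8],
    [[-171, -103, 0], [0, 0, 0], 8],
    [[-206, -123, 0], [0, 0, 0], 8],
    [[-240, -144, 0], [0, 0, 0], 8],
    [[-274, -164, 0], [0, 0, 0], 8]
  ]
}}

```text
clock: 16.28
tcp_pos: [0.4635, -0.1316, 0.1985]
orientation: [-0.002, 0.462, 0.887, -0.0]
wrist_force: [1.1, 0.7, -1.1]
finger_gap: 0.0121
grip_force: 78.7
```

>>> {"api": "step_arm", "payload": {
  "moves": [
    [[-34, -20, 0], [0, 0, 0], 8],
    [[-68, -40, 0], [0, 0, 0], 8],
    [[-103, -62, 0], [0, 0, 0], 8],
    [[-137, -82, 0], [0, 0, 0], 8],
    [[-165, -98, 0], [0, 0, 0], 8],
    [[-185, -110, 10], [0, 0, 0], 8],
    [[-191, -114, 20], [0, 0, 0], 8],
    [[-191, -114, 26], [0, 0, 0], 8]
  ]
}}

```text
clock: 16.95
tcp_pos: [0.4799, -0.3527, 0.1706]
orientation: [-0.003, 0.463, 0.886, 0.001]
wrist_force: [-0.2, 0.1, -1.4]
finger_gap: 0.0117
grip_force: 78.7
```

Run:
```python
from h import *
for i in range(5): im=imaging.read_camera("wrist")
s,r=rot(); P=imaging.camera_params("wrist"); print(s["clock"],s["tcp_pos"].round(4),s["wrist_force"].round(2),r.as_matrix().round(3).tolist())
im=im[:,:,::-1].copy(); cv2.imwrite("pics/w10.png",im); np.savez("w10.npz",K=P["camera_matrix"],T=P["pose"])
print(proj([[.4808,-.349,.072]],P),totool(np.r_[.4808,-.349,0]-np.r_[(s["tcp_pos"]+r.apply(OFF))[:2],0]))
hsv=cv2.cvtColor(im,cv2.COLOR_BGR2HSV)
for y in range(162,204,2): print(y,' '.join("%3d"%(hsv[y,x,2]) for x in range(244,278)))
```

```text
17.2 [ 0.4817 -0.3504  0.1745] [ 0.34 -0.55 -1.06] [[-0.575, 0.818, -0.0], [0.818, 0.575, 0.001], [0.001, 0.0, -1.0]]
[[258.26777628 182.35949203]] [-1.9 -1.4 -0. ]
162 164 164 190 183 164 231 246 247 240 183 165 165 163 164 165 165 165 166 166 166 165 166 165 165 165 165 166 166 165 165 165 166 166 166
164 246 245 247 247 247 247 247 247 246 231 182 165 163 164 164 164 164 164 165 166 166 167 165 165 165 166 165 166 166 166 167 166 166 166
166 247 247 247 247 247 247 247 247 247 247 246 223 165 164 164 163 166 164 165 164 165 165 164 165 166 166 166 166 166 165 165 165 166 165
168 247 247 247 247 247 247 247 247 247 247 246 221 164 164 163 164 165 164 164 164 164 164 164 165 164 165 164 165 166 165 166 165 165 165
170 247 247 247 247 247 247 247 247 247 247 245 214 165 165 164 164 164 165 164 165 165 164 164 164 164 164 164 164 165 165 166 166 165 166
172 247 247 247 247 247 247 247 247 247 247 247 246 226 164 164 164 165 164 164 165 164 165 164 165 164 166 164 164 164 164 165 165 166 165
174 247 247 247 247 247 247 247 247 247 247 247 246 222 164 165 165 164 165 164 164 163 166 165
[... 1304 characters left out ...]

194 247 247 247 247 247 247 247 247 247 247 247 246 230 143  92  93  95  93  94  95 213 245 247 247 247 247 247 247 247 247 247 246 246 246
196 247 247 247 247 247 247 247 247 247 247 243 228 176  75  46  42  47  57  65  66 177 243 247 247 247 247 247 247 247 246 246 246 246 246
198 247 247 247 247 247 242 180 111  79  28  30  31  34  36  38  39  40  40  35  31  28  30  54  66 126 222 245 247 246 246 246 246 246 246
200 247 247 247 242 178  78  34  36  36  37  37  40  38  37  37  38  37  38  40  39  40  41  38  38  35  32 122 218 245 246 246 246 246 246
202 247 242 178  78  34  35  37  37  38  37  38  37  39  38  36  37  36  38  37  35  38  38  37  39  38  40  38  32  87 193 243 246 246 246
```

Run:
```python
from h import *
z=np.load("w10.npz"); P=dict(camera_matrix=z["K"],pose=z["T"]); need((258.6,184.2),P,(260.6,186.3),.072)
```

```text
tip [ 0.4811 -0.3462  0.0902] hole [ 0.482  -0.3502  0.072 ] shift tool mm [-3.8 -1.6 18.2] tipoff [ 3.7  1.9 84.3]
```

>>> {"api": "step_arm", "payload": {
  "moves": [
    [[-3, -1.5, 0], [0, 0, 0], 8],
    [[-3, -1.5, 8], [0, 0, 0], 8],
    [[-3, -1.5, 14], [0, 0, 0], 8],
    [[-3, -1.5, 14], [0, 0, 0], 8],
    [[-3, -1.5, 14], [0, 0, 0], 8]
  ]
}}

```text
clock: 17.62
tcp_pos: [0.4818, -0.3549, 0.1597]
orientation: [-0.001, 0.462, 0.887, 0.0]
wrist_force: [-0.5, -0.8, -0.8]
finger_gap: 0.0122
grip_force: 78.7
```

Run:
```python
from h import *
for i in range(3): im=imaging.read_camera("wrist")
s,r=rot(); P=imaging.camera_params("wrist"); print(s["clock"],s["tcp_pos"].round(4),s["wrist_force"].round(2))
im=im[:,:,::-1].copy(); cv2.imwrite("pics/w11.png",im); np.savez("w10.npz",K=P["camera_matrix"],T=P["pose"])
hsv=cv2.cvtColor(im,cv2.COLOR_BGR2HSV)
for y in range(170,202,1): print(y,' '.join("%3d"%(hsv[y,x,2]) for x in range(246,276)))
```

```text
17.7667 [ 0.4823 -0.3555  0.1605] [ 0.39 -0.08 -0.7 ]
170 247 247 247 247 247 228 173 174 174 173 173 174 174 174 174 173 173 174 174 174 173 174 173 173 174 172 173 173 174 173
171 247 247 247 247 247 247 246 229 174 174 173 173 174 175 173 174 173 174 173 173 174 174 173 174 174 173 175 174 174 174
172 247 247 247 247 247 247 247 247 229 174 174 173 174 174 174 174 174 174 174 174 173 173 173 174 173 174 173 173 174 174
173 247 247 247 247 247 247 247 245 210 173 175 174 173 174 173 174 174 173 173 173 173 174 174 173 175 174 174 173 173 174
174 247 247 247 247 247 247 247 239 174 175 173 173 169 161 159 159 160 163 167 171 174 174 174 173 174 174 174 174 173 174
175 247 247 247 247 247 247 247 247 229 172 169 159 153 148 147 147 147 148 150 157 164 171 174 174 173 174 174 174 174 174
176 247 247 247 247 247 247 247 247 239 161 155 148 147 145 142 139 139 141 143 144 149 157 169 173 173 174 174 174 172 173
177 247 247 247 247 247 247 247 245 200 152 150 142 133 128 123 120 120 124 133 140 143 145 155 167 173 173 173 174 174 174
178 247 247 247 247 247 247 247 241 214 182 143 127 11
[... 2221 characters left out ...]
 185  77  50  45  51  62  70  72 212 246 247 247 247 247 247 247 247 247 247 247
197 247 247 247 247 245 234 224 213 166 116  82  27  30  30  31  31  33  36 131 192 216 218 238 246 247 247 247 247 247 247
198 247 247 247 245 189 116  83  31  31  33  36  37  41  39  40  39  36  32  32  32  56  67 133 230 246 247 247 247 247 247
199 247 247 245 189  82  33  33  36  37  39  41  42  42  40  42  42  39  41  41  40  36  33  30 129 230 246 247 247 247 247
200 247 245 189  82  35  37  39  40  40  40  42  40  41  40  41  40  40  40  41  41  42  42  39  33 128 214 246 247 247 247
201 245 189  84  36  38  39  39  38  39  40  42  40  39  40  40  40  40  39  40  41  39  41  40  41  34  92 203 245 247 247
```

>>> {"api": "step_arm", "payload": {
  "moves": [
    [[1.3, 0.8, 0], [0, 0, 0], 8],
    [[1.3, 0.8, 0], [0, 0, 0], 8],
    [[1.3, 0.8, 3], [0, 0, 0], 8],
    [[1.3, 0.8, 6], [0, 0, 0], 8],
    [[1.3, 0.8, 9], [0, 0, 0], 8],
    [[1.3, 0.8, 13], [0, 0, 0], 8],
    [[1.3, 0.8, 13], [0, 0, 0], 8]
  ]
}}

```text
clock: 18.35
tcp_pos: [0.4816, -0.3536, 0.1462]
orientation: [-0.001, 0.462, 0.887, 0.0]
wrist_force: [-0.6, -0.2, -1.0]
finger_gap: 0.0121
grip_force: 78.7
```

```bash
python3 st.py
```

```text
[ 0.4816 -0.3536  0.1462] [-0.56 -0.22 -0.99] travel 0.19084545762550792 push 0.5954444609717717 lat -0.04718541868658331
```

In the hole with no side force. I lower the rest of the way and slow down near the seat.

>>> {"api": "step_arm", "payload": {
  "moves": [
    [[0, 0, 6], [0, 0, 0], 8],
    [[0, 0, 13], [0, 0, 0], 8],
    [[0, 0, 20], [0, 0, 0], 8],
    [[0, 0, 27], [0, 0, 0], 8],
    [[0, 0, 34], [0, 0, 0], 8],
    [[0, 0, 40], [0, 0, 0], 8],
    [[0, 0, 43], [0, 0, 0], 8],
    [[0, 0, 43], [0, 0, 0], 8]
  ]
}}

```text
clock: 19.02
tcp_pos: [0.4823, -0.354, 0.1042]
orientation: [0.0, 0.462, 0.887, 0.0]
wrist_force: [0.1, 0.3, -0.8]
finger_gap: 0.0118
grip_force: 78.7
```

>>> {"api": "step_arm", "payload": {
  "moves": [
    [[0, 0, 0.7], [0, 0, 0], 8],
    [[0, 0, 1.4], [0, 0, 0], 8],
    [[0, 0, 1.8], [0, 0, 0], 8],
    [[0, 0, 1.8], [0, 0, 0], 8]
  ]
}}

```text
clock: 19.35
tcp_pos: [0.4827, -0.3544, 0.1039]
orientation: [0.001, 0.462, 0.887, -0.0]
wrist_force: [-1.1, 1.5, 6.6]
finger_gap: 0.0118
grip_force: 79.6
```

Contact is at TCP z ≈ 0.104. That matches the plunger contact height (tip about 87 mm below the TCP, so home is about 0.103), so the collar is seated. I relax and release.

>>> {"api": "step_arm", "payload": {
  "grip_force": 20,
  "moves": [
    [[0, 0, -0.8], [0, 0, 0], 9],
    [[0, 0, -0.8], [0, 0, 0], 11],
    [[0, 0, -0.8], [0, 0, 0], 14],
    [[0, 0, -0.8], [0, 0, 0], 20],
    [[0, 0, -0.8], [0, 0, 0], 30],
    [[0, 0, -0.8], [0, 0, 0], 40],
    [[0, 0, -0.8], [0, 0, 0], 45],
    [[0, 0, -0.8], [0, 0, 0], 45]
  ]
}}

```text
clock: 20.02
tcp_pos: [0.482, -0.3539, 0.1031]
orientation: [-0.0, 0.462, 0.887, 0.0]
wrist_force: [0.3, 0.2, 0.8]
finger_gap: 0.045
grip_force: 0.0
```

>>> {"api": "step_arm", "payload": {
  "moves": [
    [[0, 0, -5], [0, 0, 0], 50],
    [[0, 0, -15], [0, 0, 0], 50],
    [[0, 0, -30], [0, 0, 0], 50],
    [[0, 0, -55], [0, 0, 0], 50],
    [[0, 0, -80], [0, 0, 0], 50],
    [[0, 0, -100], [0, 0, 0], 50],
    [[0, 0, -100], [0, 0, 0], 50],
    [[0, 0, -100], [0, 0, 0], 50]
  ]
}}

```text
clock: 20.68
tcp_pos: [0.4831, -0.3548, 0.2058]
orientation: [0.002, 0.462, 0.887, -0.001]
wrist_force: [0.5, -1.1, -1.0]
finger_gap: 0.05
grip_force: 0.0
```

Run:
```python
from h import *
for i in range(2): im=imaging.read_camera("wrist")
s,r=rot(); print(s["clock"],s["tcp_pos"].round(4),s["wrist_force"].round(2),s["finger_gap"])
sc=imaging.read_camera("scene"); cv2.imwrite("pics/s12.png",sc[:,:,::-1]); im=im[:,:,::-1].copy(); cv2.imwrite("pics/w12.png",im)
P=imaging.camera_params("wrist"); hsv=cv2.cvtColor(im,cv2.COLOR_BGR2HSV)
og=(hsv[...,0]<22)&(hsv[...,1]>120)&(hsv[...,2]>190)
for c_,a,m in blobs(og,60):
    pts=np.argwhere(m)[:,::-1].astype(np.float32); print(c_,a,cv2.minAreaRect(ray(pts,P,.139)[:,:2].astype(np.float32)))
a=cv2.resize(im[80:330,130:380],(400,400)); b=sc[:,:,::-1][150:270,120:320]
cv2.imwrite("pics/v12.png",np.hstack([a,cv2.resize(b[:,100:200],(333,400),interpolation=cv2.INTER_CUBIC)]))
```

```text
20.7833 [ 0.4819 -0.3538  0.2031] [ 0.54 -0.04  0.17] 0.04999610056800331
[259.41089109 194.32178218] 202 ((0.4797092080116272, -0.3499031364917755), (0.013873208314180374, 0.012960734777152538), 35.02924346923828)
```

View pics/v12.png

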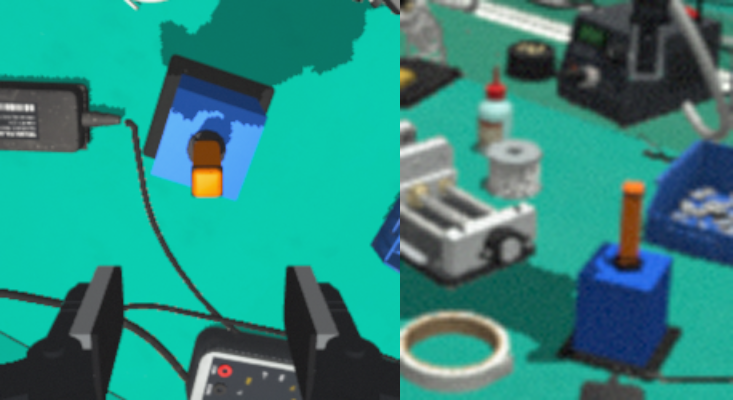

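The tool stands upright with its collar on the stand (left crop (207,160)), the gripper is clear above it, and the spool and flux bottle are in their places. I check the cassette's travel once more and hand in.

Run:
```python
from h import *
P=imaging.camera_params("top"); g=imaging.read_camera("top").max(2).astype(float); x,y=148.44,234.2
for _ in range(3):
    X,Y=int(round(x)),int(round(y)); yy,xx=np.mgrid[Y-4:Y+5,X-4:X+5]; w=np.clip(170-g[Y-4:Y+5,X-4:X+5],0,None); w[(xx-x)**2+(yy-y)**2>12]=0
    x,y=(xx*w).sum()/w.sum(),(yy*w).sum()/w.sum()
t=np.linalg.norm(ray([x,y],P,.034)[0]-[0.51894979, 0.18745358, 0.034]); print(x,y,t)
if .0585<t<.0615: print(env.hand_in())
```

```text
148.44433094994892 234.19407558733403 0.059985651943548324
the job is handed in; nothing more can be done
None
```

Done and handed in: hole_b was the release, the cassette is fully out against its stop (60.0 mm by the top camera), the pin tool is back upright and seated on its collar, and the spool and flux bottle look undisturbed.

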